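# Face up the roll-top pastry keeper

### The arm

A 6-joint arm with a two-finger parallel gripper is mounted at the origin on a cart in front of the work surface, level with it; the furniture and walls round the work are solid. World frame = base frame: x ahead of the robot, y to its left, z up, the work surface at z = 0. Lengths are in m, angles in degrees, forces in N, time in s.
With the tool pointing down it reaches from about 0.3 to 0.85 m from the base axis. Payload 4.2 kg.
Tool frame: the origin (TCP) lies midway between the tips of the shut fingers; the grasp point (between the pads) lies 19 mm behind it; z points along the fingers, y is the line along which they close (so a half turn about z gives the same grasp; the last joint's range is limited). The gripper opens to 91 mm and grips with 3 to 60 N. Pads are 32 mm wide; open, the fingers measure 118 mm over their backs; the gripper's body (76 mm by 178 mm) begins 60 mm behind the grasp point.
Start: joints at [-66.864, 18.312, 89.639, -0, 72.044, -1.146], TCP at [0.236, -0.524, 0.193] pointing down, gripper open.
Joint ranges: [-177.97, 177.97], [-48.28, 115.42], [12.27, 149.76], [-77.06, 257.06], [2.81, 150.46], [-146.56, 146.56]. Speed limits (degrees/s): [147.25, 147.25, 180, 180, 180, 180].

### API

Orientations are given as a 3x3 rotation matrix whose columns are the frame's x, y, z axes.
In Python, from station import robot gives the robot as it stands. Calls block until the motion is done:
- robot.reach(position, orientation): joint-space move of the TCP to a pose.
- robot.line_to(position, rotation=None, speed=0.15, threshold=None): straight line of the TCP; rotation=None keeps the orientation; speed is the mean speed in m/s. With threshold (N) it stops when the force on the tool has changed by that much, and returns True; else False.
- robot.move_joints(angles): joint-space move.
- robot.command_gripper(opening, f_grip=None): finger opening in m; f_grip is the grip in N (None keeps the last); returns when the fingers have stopped.
- robot.dwell(seconds).
- robot.ik(position, orientation): joint angles nearest the present ones, or None.
- robot.read_camera(name): name is "scene" or "top" or "wrist"; returns (picture, depth): 400x640x3 uint8, blue, green, red; 400x640 float32, m along the optical axis (not along the pixel's ray), 0 where there is no reading.
- robot.camera_info(name): a dict with "fov_y" (degrees; the focal length in pixels is half the picture's height over the tangent of half this angle, whatever the lens; pixels are square), "cx", "cy" (the principal point, pixels), "world_from_camera" (4x4, takes a point from camera to world coordinates). Camera axes: x right, y down, z forward; pixel columns grow to the right and rows downward; lengths in m; the calibration is good to about 2 mm. A picture is of the moment at which its call begins: read the wrist's pose just before it. camera_info takes no time and is no camera call; for the wrist camera it gives the pose at the moment of the call.
A pose or a line that the arm cannot do raises robot.PlanningError and nothing moves.
- robot.close_job(): hands the job in; it is judged then, once.
Readings, each from a call of its own:
- robot.current_clock(): time.
- robot.current_joints(): joint angles.
- robot.current_qd(): joint speeds.
- robot.current_tau(): joint torques, N m.
- robot.current_tool_pos(): TCP position.
- robot.current_ee_rot(): TCP orientation.
- robot.current_wrist_force(): force on the tool from outside, world axes, zero at the start.
- robot.current_torque(): the same for the moment, N m.
- robot.current_gripper_width(): finger opening in m.
- robot.current_grip_force(): force on a finger pad.
Only numpy, scipy, OpenCV 4.12 (cv2) and the standard library are available. Lean on these libraries where they do the work, as an engineer would, in place of code of your own. Each camera call takes 0.05 s, during which the arm holds its last target. There are 200 camera calls.

### The job

The last two glazed rings stand at the back of the roll-top keeper, under its hood; bring them to the front. Roll the slatted cover all the way up, reach in with the tray hook and draw their small tray forward by its wire bail until it stands square against the front sill with both rings still in it, then lay the hook down on the open bench and roll the cover fully closed. Move the tray only with the hook, never with the gripper, keep the gripper off the rings, and leave the other things on the bench where they are.

Things in the scene. Friction and masses are not known exactly. Their poses are not given: they have to be found in the camera images.
- keeper: roll-top pastry keeper, fixed: wooden D-shaped end boards (inner faces 300 mm apart), curved steel hood over the rear half, slatted cover over the front half; 340 deep (x), 324 wide (y), 240 mm high. Origin: underside, below the cover's track axis (level, z = 70 mm). +x from its front (facing the robot) to its back, +y left. Inner floor z = 18; front sill x = -168 to -102, top z = 30 mm
- cover (a joint): the wooden slatted cover: its angle along a circular track (slats at radius 150 mm about keeper x = 0, z = 70 mm), rad. 0 = closed, grows as it rolls up and back to its stop at 1.50 = fully up, slats parked under the hood, lowest edge then at keeper x = -46, z = 213 mm, all behind it roofed over. Stays where it is left; takes at most 6 N at the pull
- cover_pull (a point): middle of the cover's steel T-shaped pull: cross bar 28 mm long (along keeper y), 16 mm thick, 45 mm out from the slats. At joint angle q it is at keeper x = -200 cos(q - 0.072), y = 0, z = 70 + 200 sin(q - 0.072) mm. Pinch it on the flat ends of the bar (fingers closing along keeper y); it then turns between the fingers as the cover rolls
- sill_back (a point): middle of the foot of the sill's rear face, where the tray is to stand: keeper x = -102, y = 0, z = 18 mm (on the inner floor); axes as the keeper's
- small_tray: aluminium tray loose on the keeper's floor with the two glazed rings in it, about 0.5 kg in all; hidden until the cover is up. At first 60 to 100 mm back from the sill, up to 20 mm aside, slightly askew. 125 mm deep (x), 210 mm wide (y), walls 20 mm high. Origin: centre of its underside; axes as the keeper's when square (front is -x)
- tray_front (a point): foot of the middle of the tray's front wall: tray x = -62.5, y = 0, z = 0 mm. With the tray against the sill this point lies at the sill's rear face
- tray_bail (a point): middle of the front bar of the wire bail, a fixed level loop of 6 mm wire in front of the tray: tray x = -94.5, y = 0, z = 40 mm (over the tray's underside). The bar is straight for 68 mm along y; the opening behind it, for the hook's tip, is 26 mm in x and 74 mm in y. With the tray at the sill the bail is over the sill, just inside the closed cover
- ring_left: glazed ring cake, 86 mm across, 40 mm high, 72 g, loose in the tray on its left (+y) side. Origin: centre of its underside
- ring_right: glazed ring cake, 86 mm across, 44 mm high, 72 g, loose in the tray on its right (-y) side. Origin: centre of its underside
- ring_left_seat (a point): middle of the left ring's place on the tray floor: tray frame x = 0, y = 49 mm, z = 3 mm
- ring_right_seat (a point): middle of the right ring's place on the tray floor: tray frame x = 0, y = -49 mm, z = 3 mm
- hook: tray hook on the bench left of the keeper, standing on its handle's flat underside, 0.12 kg: black handle 90 mm long (x), 22 wide (y), 30 high; a 7 mm steel rod leaves its front end, rises in a gooseneck to z = 58 mm and ends in a straight tip pointing down. Origin: centre of the handle's underside; +x to the hooked end, z up as it lies. Grasp the handle across its width
- hook_grip (a point): grasp point in the middle of the handle: hook frame x = 0, y = 0, z = 22 mm
- hook_tip (a point): lower end of the hook's tip: hook x = 130, y = 0, z = 5 mm (so it hangs 5 mm over the bench as it lies). The tip rod is 7 mm thick and free for 46 mm above this point, up to the gooseneck
- cutter: bystander: round steel pastry cutter, 74 mm across, 30 mm high, on the bench in front of the mixer; origin: centre of its underside
- nozzle_a: bystander: steel piping nozzle standing near the front edge of the bench, 27 mm across, 45 mm high; origin: centre of its underside
- nozzle_b: bystander: a second steel piping nozzle near the front edge, 27 mm across, 50 mm high; origin: centre of its underside
- timer: bystander: round wind-up kitchen timer, 68 mm across, 54 mm high, to the right of the keeper's front; origin: centre of its underside
- jar: bystander: spice jar with a black cap, 41 mm across, 105 mm high, to the right of the keeper's front; origin: centre of its underside

How it is judged:
By the outcome, as a careful person would: the job done as asked, in the order asked, and still so for the second after the job is handed in, with the robot touching nothing.
It also fails if it takes over 72 s, if anything falls off the work surface, if the arm or the gripper's body presses on something with over 40 N, if the wrist force passes 120 N, or if a joint passes its speed limit or range.

## Working session

There is one attempt and no reset: what is moved stays moved. The work goes in short steps, each a Python script; the robot and the scene stay as the last script left them, time stands still between calls to the robot, and variables do not carry over. Pictures are saved under pics/ and viewed, at most 10 in all, crops included, and the job is handed in when it is done.

```bash
ls; mkdir -p pics; cat > h.py <<'E'
import numpy as np, cv2
from station import robot
def cam(n,save=None):
    i=robot.camera_info(n); p,d=robot.read_camera(n)
    f=200/np.tan(np.radians(i["fov_y"]/2)); T=np.array(i["world_from_camera"])
    v,u=np.mgrid[0:400,0:640]
    P=np.stack([(u-i["cx"])/f*d,(v-i["cy"])/f*d,d],-1)@T[:3,:3].T+T[:3,3]
    P[d==0]=np.nan
    if save: cv2.imwrite(f"pics/{save}.png",p); np.save(f"pics/{save}.npy",P)
    return p,P
E
python3 - <<'E'
from h import *
for n in("scene","top"):
    p,P=cam(n,n+"0"); i=robot.camera_info(n); print(n,i)
E
```

```text
pics
scene {'fov_y': 55.51905872779948, 'cx': 319.79577823716164, 'cy': 201.49041198529952, 'world_from_camera': array([[-0.83963012, -0.21795693,  0.49750984,  0.05716468],
       [-0.54292368,  0.30984209, -0.78053299,  0.755641  ],
       [ 0.01597309, -0.92546888, -0.37848673,  0.47170525],
       [ 0.        ,  0.        ,  0.        ,  1.        ]])}
top {'fov_y': 50.68251375661704, 'cx': 329.6548869331504, 'cy': 201.77430383075458, 'world_from_camera': array([[-0.19956856, -0.78046114,  0.59249709, -0.25873589],
       [-0.97979646,  0.16701501, -0.11002221,  0.06856431],
       [-0.01308784, -0.60248352, -0.79802401,  1.15305674],
       [ 0.        ,  0.        ,  0.        ,  1.        ]])}
```

View pics/scene0.png

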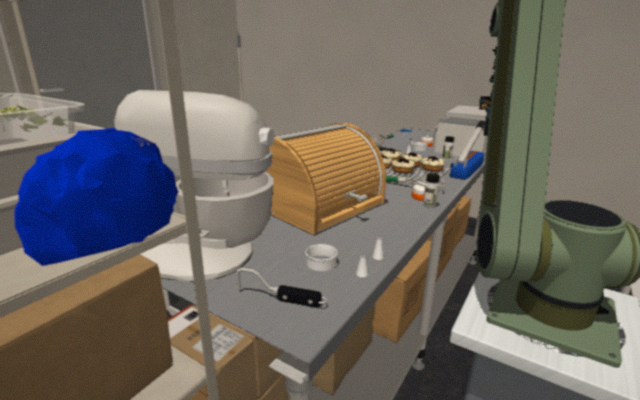

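View pics/top0.png

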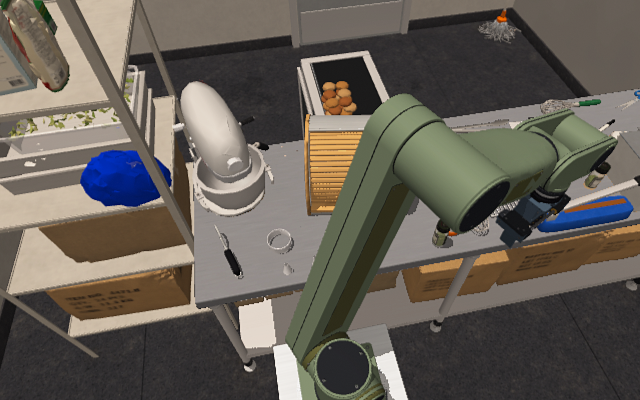

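The scene view shows the keeper (270–385, 125–230), its pull near (357,196) and the hook (240–325, 268–306). In the top view the arm hides the keeper's right half. I'll enlarge these areas.

```bash
python3 - <<'E'
from h import *
s=cv2.imread("pics/scene0.png");t=cv2.imread("pics/top0.png")
def c(im,x,y,w,h,k): return cv2.resize(im[y:y+h,x:x+w],None,fx=k,fy=k,interpolation=cv2.INTER_CUBIC)
a=c(s,265,115,130,120,3); b=c(s,230,260,100,50,4); d=c(t,205,215,100,70,4); e=c(t,295,105,130,120,2)
I=np.zeros((600,800,3),np.uint8)
I[:360,:390]=a; I[:200,400:800]=b; I[200:480,400:800]=d; I[360:600,:260]=e
cv2.imwrite("pics/c0.png",I)
P=np.load("pics/scene0.npy"); T=np.load("pics/top0.npy")
for (u,v) in[(357,196),(350,197),(318,228),(384,203),(283,295),(322,299),(268,290),(243,270),(320,260)]: print("s",u,v,P[v,u].round(3))
for (u,v) in[(307,213),(306,117),(320,117),(236,270),(228,252),(217,228),(280,240)]: print("t",u,v,T[v,u].round(3))
E
```

```text
s 357 196 [ 0.512 -0.155  0.077]
s 350 197 [ 0.543 -0.172  0.061]
s 318 228 [ 0.558 -0.023  0.016]
s 384 203 [ 0.497 -0.325  0.001]
s 283 295 [0.449 0.269 0.018]
s 322 299 [ 0.392  0.215 -0.001]
s 268 290 [0.501 0.254 0.   ]
s 243 270 [0.534 0.289 0.055]
s 320 260 [0.452 0.131 0.028]
t 307 213 [ 0.558 -0.006  0.013]
t 306 117 [ 0.776 -0.052  0.233]
t 320 117 [ 0.774 -0.097  0.226]
t 236 270 [0.384 0.238 0.029]
t 228 252 [0.45  0.257 0.032]
t 217 228 [0.527 0.281 0.058]
t 280 240 [ 0.48   0.096 -0.001]
```

View pics/c0.png

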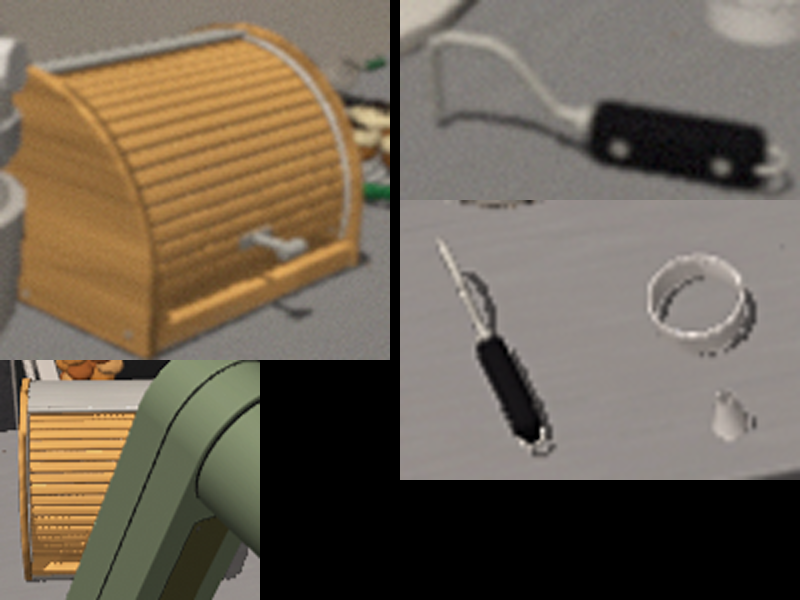

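```bash
cat > fit.py <<'E'
from h import *
from scipy.optimize import least_squares
P=np.load("pics/scene0.npy"); T=np.load("pics/top0.npy")
def pts(P,poly):
    m=np.zeros((400,640),np.uint8); cv2.fillPoly(m,[np.array(poly)],1); q=P[m>0]; return q[~np.isnan(q).any(1)]
C=pts(P,[(298,142),(343,131),(375,172),(378,190),(324,210),(317,183)])
C2=pts(T,[(314,134),(340,134),(326,190),(314,190)])
L=pts(P,[(277,165),(296,167),(309,200),(309,222),(277,207)])
def k(p,q): # world->keeper
    c,s=np.cos(p[2]),np.sin(p[2]); d=q-np.array([p[0],p[1],0]); return np.stack([c*d[:,0]+s*d[:,1],-s*d[:,0]+c*d[:,1],d[:,2]],1)
def res(p):
    r=[np.hypot(a[:,0],a[:,2]-.07)-p[3] for a in (k(p,C),k(p,C2))]
    return np.concatenate(r+[k(p,L)[:,1]-.162])
r=least_squares(res,[.72,-.2,-.2,.155],loss="soft_l1",f_scale=.003)
print(r.x,np.degrees(r.x[2]),len(C),len(C2),len(L))
for a in(C,C2): e=np.hypot(k(r.x,a)[:,0],k(r.x,a)[:,2]-.07)-r.x[3]; print(np.median(e),e.std())
e=k(r.x,L)[:,1]-.162; print(np.median(e),e.std())
g=P.reshape(-1,3); g=g[~np.isnan(g).any(1)]; kg=k(r.x,g)
m=(np.abs(kg[:,1])<.03)&(kg[:,0]<-.18)&(kg[:,0]>-.22)&(kg[:,2]>.03)&(kg[:,2]<.09); print("pull",m.sum(),np.median(kg[m],0),kg[m].min(0),kg[m].max(0))
# hook handle in top and scene
for n,A,w in(("s",P,(225,330,255,312)),("t",T,(200,250,215,285))):
    q=A[w[2]:w[3],w[0]:w[1]].reshape(-1,3); q=q[(q[:,2]>.012)&(q[:,2]<.04)&(q[:,0]<.5)&(q[:,1]>.18)]
    (cx,cy),(a,b),an=cv2.minAreaRect((q[:,:2]*1000).astype(np.float32)); print(n,len(q),cx,cy,a,b,an,q[:,2].max())
    q=A[w[2]:w[3],w[0]:w[1]].reshape(-1,3); q=q[(q[:,2]>.045)&(q[:,1]>.18)]; print(q[:,:].mean(0),len(q), q[q[:,0].argmax()])
E
python3 fit.py
```

```text
[ 0.6946866  -0.1956594  -0.19123083  0.15382696] -10.956719623723611 3828 1131 1393
-0.00010641809296928206 0.004101395444356208
0.0007150625615785222 0.0027223103084264262
-2.070804520720726e-06 0.0012096104575450102
pull 61 [-0.20334802  0.00722451  0.07681561] [-0.20802268 -0.01187828  0.06676357] [-0.18196726  0.01614146  0.08271176]
s 669 434.51470947265625 255.79483032226562 134.25865173339844 22.468589782714844 17.714284896850586 0.03913775063134883
[0.52353086 0.28452203 0.05357922] 98 [0.5497099  0.29294024 0.04702334]
t 237 433.7546081542969 253.08804321289062 131.33349609375 22.71881675720215 18.59629249572754 0.039458976292541026
[0.51739355 0.28000249 0.05481794] 36 [0.54887736 0.28830035 0.05129272]
```

```bash
cat >> h.py <<'E'
K=np.array([.6947,-.1957]); YAW=-.19123
def k2w(x,y,z): c,s=np.cos(YAW),np.sin(YAW); return np.array([K[0]+c*x-s*y,K[1]+s*x+c*y,z])
def w2k(q): c,s=np.cos(YAW),np.sin(YAW); d=np.asarray(q)-[*K,0]; return np.stack([c*d[...,0]+s*d[...,1],-s*d[...,0]+c*d[...,1],d[...,2]],-1)
def R(yaw): # tool down, tool x at yaw
    c,s=np.cos(yaw),np.sin(yaw); return np.array([[c,s,0],[s,-c,0],[0,0,-1.]])
E
python3 - <<'E'
from h import *
print(robot.current_ee_rot().round(2),robot.current_clock())
for z in(.22,.037): print(robot.ik(k2w(-.2,0,z),R(YAW)),robot.ik(k2w(-.2,0,z),R(YAW+np.pi)))
print(robot.ik(k2w(-.028,0,.25),R(YAW)))
robot.command_gripper(.06)
robot.reach(k2w(-.24,0,.22),R(YAW))
cam("wrist","w1"); p,P=cam("scene","s1"); print(robot.current_clock(),robot.camera_info("wrist")["world_from_camera"])
a=cv2.imread("pics/w1.png"); b=cv2.resize(cv2.imread("pics/s1.png")[110:240,250:450],(800,520))
cv2.imwrite("pics/w1b.png",np.vstack([cv2.resize(b,(460,299)),cv2.resize(a,(460,288))]))
E
```

```text
[[ 0.91  0.41 -0.  ]
 [ 0.41 -0.91  0.  ]
 [ 0.   -0.   -1.  ]] 0.1
[-1.88191031e+01  1.26204537e+01  9.36379178e+01 -2.54444375e-14
  7.37416285e+01  8.21375688e+01] [-1.88191031e+01  1.26204537e+01  9.36379178e+01 -2.54444375e-14
  7.37416285e+01 -9.78624312e+01]
[-1.88191031e+01  2.23886095e+01  1.08810389e+02 -2.54444375e-14
  4.88010017e+01  8.21375688e+01] [-1.88191031e+01  2.23886095e+01  1.08810389e+02 -2.54444375e-14
  4.88010017e+01 -9.78624312e+01]
[-1.68749635e+01  2.81962637e+01  6.59122695e+01 -2.54444375e-14
  8.58914668e+01  8.40817084e+01]
2.45 [[-1.90795321e-01 -9.44058249e-01 -2.68981726e-01  5.34847123e-01]
 [-9.81629739e-01  1.83617764e-01  5.18417992e-02 -1.66606035e-01]
 [ 4.48144759e-04  2.73931634e-01 -9.61749062e-01  4.12986646e-01]
 [ 0.00000000e+00  0.00000000e+00  0.00000000e+00  1.00000000e+00]]
```

View pics/w1b.png

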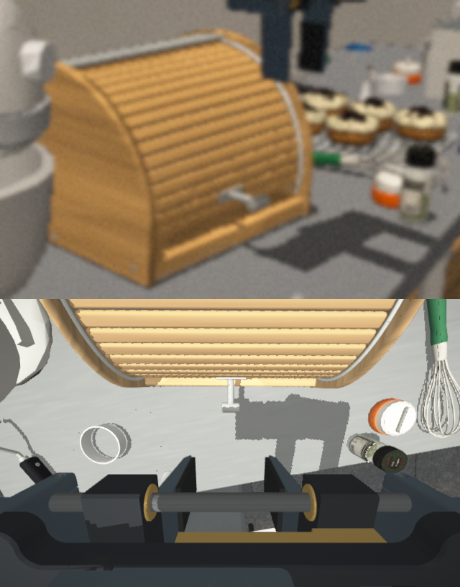

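The wrist view shows the pull's stem and bar near wrist pixel (320,125–155), in front of the sill. The timer and jar stand well to its right and the hook handle is at far left.

```bash
python3 - <<'E'
from h import *
P=np.load("pics/w1.npy"); k=w2k(P)
m=(np.abs(k[...,1])<.04)&(k[...,0]<-.17)&(k[...,0]>-.24)&(k[...,2]>.04)&(k[...,2]<.15)
v,u=np.where(m); q=k[m]; print(m.sum(),u.min(),u.max(),v.min(),v.max(),np.percentile(q,[5,50,95],axis=0).round(4))
for r in range(v.min(),v.max()+1,3):
    s=(v==r)&(u>200)&(u<440)
    if s.any(): print(r,u[s].min(),u[s].max(),np.median(q[s],0).round(4),q[s][:,1].min().round(4),q[s][:,1].max().round(4))
# sill check : front edge & top
s=k[(np.abs(k[...,1])<.14)&(k[...,0]<-.1)&(k[...,0]>-.2)&(k[...,2]>.02)&(k[...,2]<.04)]; print("sill",np.percentile(s,[1,50,99],axis=0).round(4))
b=k[(k[...,0]<-.2)&(k[...,2]<.015)&(np.abs(k[...,1])<.1)]; print("bench z",np.median(b[:,2]))
E
```

```text
536 308 332 123 157 [[-0.2068 -0.0135  0.0756]
 [-0.1955 -0.0021  0.0799]
 [-0.1734  0.0092  0.083 ]]
123 316 324 [-0.1705 -0.0021  0.0781] -0.0065 0.0024
126 316 324 [-0.1737 -0.0021  0.0789] -0.0065 0.0024
129 316 324 [-0.177  -0.0021  0.0788] -0.0065 0.0024
132 316 324 [-0.1802 -0.0021  0.0789] -0.0066 0.0024
135 316 324 [-0.1835 -0.0021  0.0784] -0.0066 0.0024
138 316 324 [-0.1868 -0.0021  0.0777] -0.0066 0.0025
141 316 324 [-0.1901 -0.0021  0.0788] -0.0066 0.0024
144 309 332 [-0.1935 -0.0026  0.0782] -0.0157 0.0104
147 308 332 [-0.1965 -0.0021  0.0815] -0.0155 0.0114
150 308 332 [-0.1997 -0.0021  0.0821] -0.0155 0.0114
153 308 332 [-0.2031 -0.0021  0.0819] -0.0156 0.0115
156 309 332 [-0.2068 -0.0026  0.0793] -0.0157 0.0104
sill [[-0.168  -0.1374  0.0282]
 [-0.1619  0.0067  0.0309]
 [-0.1547  0.137   0.0327]]
bench z 0.0001836508075845067
```

```bash
cat >> h.py <<'E'
PY=-.0015
def pull(q,r=.2): a=q-.072; return k2w(-r*np.cos(a),PY,.07+r*np.sin(a)-.019)
def roll(qs,speed=.12,thr=None):
    for q in qs:
        hit=robot.line_to(pull(q),speed=speed,threshold=thr)
        f=robot.current_wrist_force(); print(round(q,2),f.round(1),hit)
        if hit: return q
E
python3 - <<'E'
from h import *
robot.reach(pull(.09)+[0,0,.09],R(YAW)); robot.line_to(pull(.09),speed=.12)
robot.command_gripper(.02,15); print(robot.current_gripper_width(),robot.current_grip_force(),robot.current_clock())
roll(np.linspace(.09,1.5,11)[1:],thr=15)
print(w2k(robot.current_tool_pos()),robot.current_clock(),robot.current_gripper_width())
E
```

```text
0.027365411289689567 15.000527054071426 4.3833
0.23 [ 1.9 -0.6  0.4] False
0.37 [3.1 0.8 0.1] False
0.51 [ 4.  -0.4 -1.3] False
0.65 [ 4.3 -0.4 -2.1] False
0.8 [ 5.2 -0.6 -1.6] False
0.94 [ 3.6 -1.7 -1.2] False
1.08 [ 3.3 -2.7 -1.4] False
1.22 [ 2.2 -2.9  0.7] False
1.36 [ 0.9 -5.3  3.1] False
1.5 [ 1.4 -4.4  4.8] False
[-0.02778295 -0.00218822  0.25007728] 8.2167 0.02702602549981973
```

```bash
python3 - <<'E'
from h import *
p=robot.current_tool_pos(); print(robot.line_to(p+(k2w(.006,0,0)-k2w(0,0,0)),speed=.05,threshold=5),robot.current_wrist_force().round(1),w2k(robot.current_tool_pos()))
robot.command_gripper(.06)
robot.line_to(robot.current_tool_pos()+[0,0,.06],speed=.2)
t=np.radians(35); xk=k2w(1,0,0)-k2w(0,0,0); z=np.sin(t)*xk-[0,0,np.cos(t)]; x=np.cos(t)*xk+[0,0,np.sin(t)]
Rt=np.stack([x,np.cross(z,x),z],1)
robot.reach(k2w(-.22,0,.22),Rt)
p,P=cam("wrist","w2"); k=w2k(P); print(robot.current_clock())
cv2.imwrite("pics/w2b.png",cv2.resize(p,(800,500)))
m=(np.abs(k[...,1])<.06)&(k[...,0]<0)&(k[...,0]>-.095)&(k[...,2]>.045)&(k[...,2]<.075)
v,u=np.where(m); print(m.sum(),u.min(),u.max(),v.min(),v.max(),np.percentile(k[m],[2,50,98],axis=0).round(4))
s=k[(np.abs(k[...,1])<.14)&(k[...,0]<-.1)&(k[...,0]>-.2)&(k[...,2]>.02)&(k[...,2]<.04)]; print("sill",np.percentile(s,[1,50,99],axis=0).round(4))
E
```

```text
False [-0.9 -1.9  5. ] [-0.02234826 -0.0022011   0.25082686]
10.7333
787 282 360 108 150 [[-0.0644 -0.0586  0.0466]
 [-0.0175 -0.0287  0.061 ]
 [-0.0009  0.0491  0.064 ]]
sill [[-0.1687 -0.1372  0.0236]
 [-0.1372 -0.0005  0.0316]
 [-0.1044  0.1372  0.0333]]
```

View pics/w2b.png

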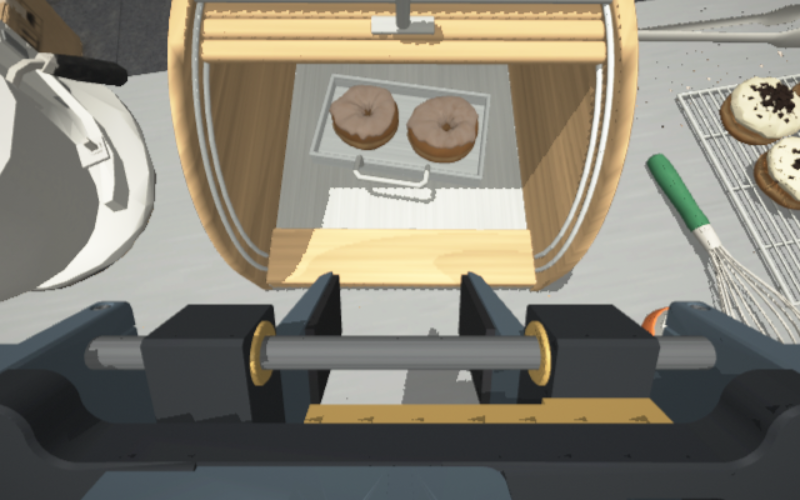

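The cover is up. The tray and both rings are in view, with the bail bar from about (357,177) to (427,186) in the enlarged view, and the tray askew by several degrees.

```bash
python3 - <<'E'
from h import *
p=cv2.imread("pics/w2.png"); k=w2k(np.load("pics/w2.npy"))
m=(k[...,2]>.049)&(k[...,2]<.068); m[:126]=0; m[156:]=0; m[:,:280]=0; m[:,346:]=0
for u in range(280,346,4):
    v=np.where(m[:,u])[0]
    if len(v): b=v[v>=v.max()-3]; print(u,b.min(),b.max(),np.median(k[b,u],0).round(4))
# tray wall front corners (px from view/1.25)
print("top corners",[k[v,u].round(4).tolist() for u,v in[(249,124),(387,142),(265,61),(391,76)]])
print("pull",[k[v,u].round(4).tolist() for u,v in[(305,20),(322,19),(340,20)]],"edge",[k[v,u].round(4).tolist() for u,v in[(250,47),(320,47),(320,49),(320,51),(400,47)]])
c=cv2.resize(p[55:160,235:405],None,fx=4.6,fy=4.6,interpolation=cv2.INTER_CUBIC); cv2.imwrite("pics/w2c.png",c)
E
```

```text
284 137 140 [-0.0493  0.049   0.0618]
288 140 143 [-0.0541  0.0431  0.0618]
292 140 143 [-0.0545  0.0374  0.0624]
296 141 144 [-0.056   0.0319  0.0621]
300 141 144 [-0.0564  0.0262  0.0625]
304 142 145 [-0.0575  0.0205  0.0625]
308 143 146 [-0.0591  0.015   0.0624]
312 143 146 [-0.0591  0.0094  0.0622]
316 144 147 [-0.0608  0.0038  0.0627]
320 144 147 [-0.061  -0.0018  0.0628]
324 145 148 [-0.0624 -0.0074  0.0624]
328 146 149 [-0.0638 -0.013   0.062 ]
332 146 149 [-0.0638 -0.0185  0.0621]
336 146 149 [-0.0636 -0.0241  0.0617]
340 144 147 [-0.0603 -0.0298  0.0615]
top corners [[-0.0106, 0.1065, 0.0392], [-0.0308, -0.1067, 0.0204], [0.1074, 0.0887, 0.0431], [0.0769, -0.1164, 0.0431]]
pull [[-0.0262, 0.012, 0.2274], [-0.029, -0.0034, 0.2307], [-0.0256, -0.0197, 0.227]] edge [[-0.0464, 0.0624, 0.2167], [-0.0468, -0.0016, 0.2171], [-0.0471, -0.0016, 0.2152], [0.1516, -0.0019, 0.0209], [-0.0478, -0.0743, 0.2181]]
```

View pics/w2c.png

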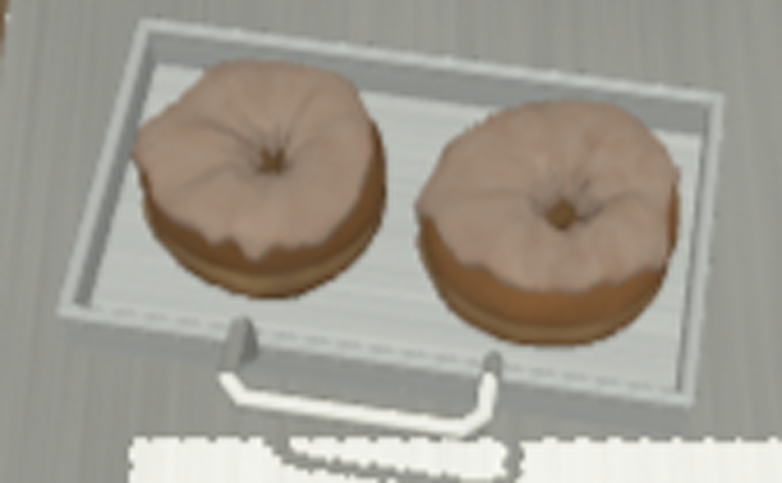

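```bash
python3 - <<'E'
from h import *
P=np.load("pics/top0.npy").reshape(-1,3); q=P[(P[:,2]>.08)&(P[:,1]>.0)&(P[:,1]<.45)&(P[:,0]>.3)&(P[:,0]<.9)]
for a in np.arange(.05,.45,.05): s=q[(abs(q[:,1]-a)<.025)]; print(a.round(2),len(s) and s[:,0].min().round(3),len(s) and s[:,2].max().round(3))
hy=np.radians(18)
robot.reach([.425,.25,.20],R(hy+np.pi)); print(robot.current_joints().round(1))
p,P=cam("wrist","w3"); print(robot.current_clock())
m=(p.max(2)<60)&(P[...,2]>.015)&(P[...,2]<.045)&(abs(P[...,0]-.43)<.1)&(abs(P[...,1]-.25)<.06)
q=P[m]; (cx,cy),(a,b),an=cv2.minAreaRect((q[:,:2]*1000).astype(np.float32)); print(m.sum(),cx,cy,a,b,an,np.percentile(q[:,2],[50,95]))
n=(P[...,2]>.045)&(P[...,2]<.07)&(abs(P[...,0]-.5)<.08)&(abs(P[...,1]-.28)<.05); q=P[n]
if n.any(): i=q[:,0].argmax(); print("goose",n.sum(),q[i],np.median(q[q[:,0]>q[i,0]-.008],0))
print(*[x.round(4) for x in (q.min(0),q.max(0))] if n.any() else "")
E
```

```text
0.05 0 0
0.1 0.589 0.202
0.15 0.543 0.368
0.2 0.538 0.385
0.25 0.546 0.386
0.3 0.563 0.381
0.35 0.54 0.783
0.4 0.54 0.785
[ 29.1  10.6  99.2  -0.   70.2 -78.9]
12.925
924 422.69512939453125 247.77801513671875 86.27406311035156 19.650571823120117 17.602285385131836 [0.03017484 0.03197246]
goose 142 [0.5289636  0.27869974 0.05923674] [0.52526713 0.27985078 0.05932331]
[0.497  0.2686 0.0452] [0.529  0.2835 0.0613]
```

View pics/w3.png

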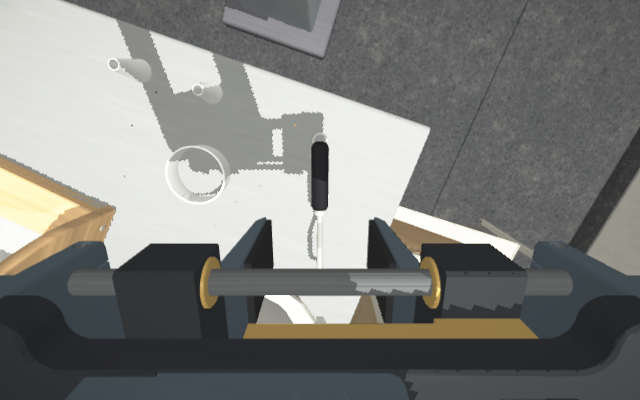

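The hook lies straight between the open fingers with its handle at (320,140–212). The measured centre is (0.423, 0.248) with yaw about 17.8°. The mixer is just ahead of the tip, so I'll draw the hook back before lifting it.

```bash
cat >> h.py <<'E'
def tip(x,y,z): return k2w(x-.130,y,z-.002)
RK=R(YAW+np.pi)
E
python3 - <<'E'
from h import *
hy=np.radians(17.8); u=np.array([np.cos(hy),np.sin(hy),0]); c=np.array([.4227,.2478,0])
for t in[(-.2,.0174,.13),(-.0421,.0174,.08),(-.0421,.0174,.044),(-.14,.0174,.044)]: print(robot.ik(tip(*t),RK).round(0))
robot.reach(c+[0,0,.06],R(hy+np.pi))
print(robot.line_to(c+[0,0,.003],speed=.08,threshold=10)); robot.command_gripper(.01,45)
print(robot.current_gripper_width(),robot.current_grip_force(),robot.current_tool_pos())
robot.line_to(c+[0,0,.010],speed=.05); robot.line_to(c-.05*u+[0,0,.03],speed=.15); robot.line_to(c-.05*u+[0,0,.16],speed=.25)
robot.reach(tip(-.2,.0174,.13),RK)
print(robot.current_clock(),robot.current_wrist_force().round(2))
p,P=cam("scene","s4"); k=w2k(P); kt=w2k(cam("top","t4")[1])
for n,A in(("s",k),("t",kt)):
  m=(abs(A[...,1]-.0174)<.04)&(A[...,0]>-.24)&(A[...,0]<-.17)&(A[...,2]>.10)&(A[...,2]<.2); q=A[m]; print(n,m.sum(), q.size and np.percentile(q,[2,50,98],axis=0).round(4))
  if q.size: e=q[q[:,0]>-.21]; print(np.percentile(e,[2,50,98],axis=0).round(4) if len(e) else "")
E
```

```text
[-19.   5. 117.  -0.  58. -98.]
[-17.  22. 103.  -0.  56. -96.]
[-17.  24. 105.  -0.  51. -96.]
[-18.  17. 118.  -0.  46. -97.]
False
0.02118421030596757 44.99807953834534 [0.42273736 0.24787857 0.00307078]
17.8667 [ 0.05  0.23 -1.82]
s 71 [[-0.2375  0.0179  0.1337]
 [-0.2009  0.0224  0.1727]
 [-0.195   0.0253  0.1825]]
[[-0.2082  0.0179  0.1326]
 [-0.1989  0.0227  0.1585]
 [-0.195   0.0253  0.1803]]
t 0 0
```

```bash
python3 - <<'E'
from h import *
print(robot.line_to(tip(-.042,.0174,.085),speed=.12,threshold=8))
print(robot.line_to(tip(-.042,.0174,.045),speed=.06,threshold=6), robot.current_tool_pos()[2],robot.current_wrist_force().round(2))
print(robot.line_to(tip(-.085,.0174,.045),speed=.04,threshold=12),robot.current_wrist_force().round(2),robot.current_clock())
p,P=cam("scene","s5"); p2,P2=cam("top","t5")
cv2.imwrite("pics/s5b.png",np.vstack([cv2.resize(p[110:240,250:450],(600,390)),cv2.resize(p2[90:230,280:460],(270,210)).repeat(1,0) if 0 else cv2.copyMakeBorder(cv2.resize(p2[90:230,280:460],(270,210)),0,0,0,330,0)]))
E
```

```text
False
False 0.043104678912048014 [ 0.51 -0.2  -0.44]
False [ 1.48 -1.66 -0.83] 21.525
```

View pics/s5b.png

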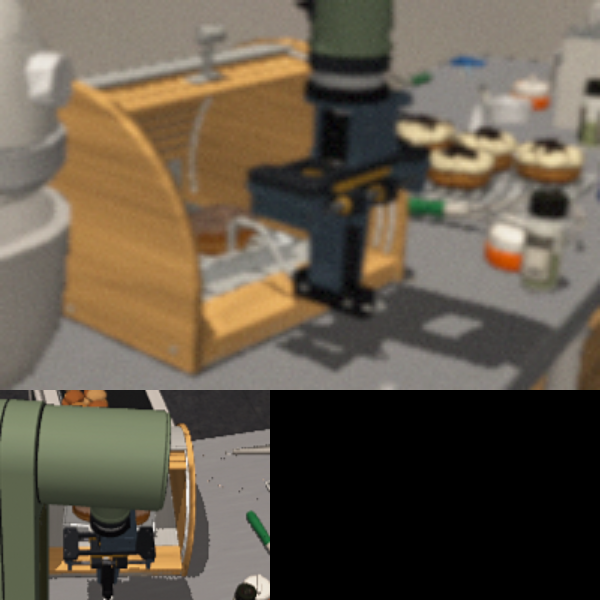

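The hook's tip is in the bail and the tray is following, with the rings still in it. I'll pull on to the sill.

```bash
python3 - <<'E'
from h import *
for s in range(3):
    print(robot.line_to(tip(-.118-.01*s,.0174,.045),speed=.035,threshold=14),w2k(robot.current_tool_pos()+0).round(4)[:2]+[.13,0],robot.current_wrist_force().round(1))
robot.dwell(.2)
p,P=cam("scene","s6"); k=w2k(P)
# tray's left wall top visible: points z .03-.042 behind sill
m=(k[...,0]>-.11)&(k[...,0]<.06)&(k[...,1]>.0)&(k[...,1]<.145)&(k[...,2]>.034)&(k[...,2]<.044); q=k[m]; print(m.sum(),robot.current_clock())
for y in np.arange(.03,.13,.01): s=q[abs(q[:,1]-y)<.005]; print(y.round(2),len(s),len(s) and s[:,0].min().round(4))
E
```

```text
False [-0.1184  0.0174] [ 1.4 -0.9 -1.1]
False [-0.1288  0.0174] [ 1.  -1.5 -0.9]
True [-0.1312  0.0168] [ 2.  -1.6  0.4]
63 23.725
0.03 4 -0.1041
0.04 8 -0.1038
0.05 10 -0.1073
0.06 12 -0.1071
0.07 5 -0.1039
0.08 3 -0.1027
0.09 0 0
0.1 0 0
0.11 0 0
0.12 0 0
```

```bash
python3 - <<'E'
from h import *
print(robot.line_to(tip(-.137,.0174,.045),speed=.02,threshold=18),w2k(robot.current_tool_pos()).round(4),robot.current_wrist_force().round(1))
robot.dwell(.3); print(robot.current_wrist_force().round(1))
t=w2k(robot.current_tool_pos())[0]+.13
# ease forward off the bar, lift, back out
robot.line_to(tip(t+.012,.0174,.045),speed=.05); robot.line_to(tip(t+.012,.0174,.09),speed=.1); 
robot.line_to(tip(-.25,.0174,.13),speed=.2)
hy=np.radians(17.8); u=np.array([np.cos(hy),np.sin(hy),0]); c=np.array([.4227,.2478,0])-.02*u
robot.reach(c+[0,0,.09],R(hy+np.pi))
print(robot.line_to(c+[0,0,.0025],speed=.1,threshold=5),robot.current_tool_pos())
robot.command_gripper(.06); robot.line_to(c+[0,0,.12],speed=.25)
t=np.radians(35); xk=k2w(1,0,0)-k2w(0,0,0); z=np.sin(t)*xk-[0,0,np.cos(t)]; x=np.cos(t)*xk+[0,0,np.sin(t)]
robot.reach(k2w(-.24,0,.24),np.stack([x,np.cross(z,x),z],1))
p,P=cam("wrist","w7"); print(robot.current_clock())
s=cam("scene","s7")[0]
cv2.imwrite("pics/w7b.png",np.vstack([cv2.resize(p[30:260,120:520],(600,345)),cv2.resize(s[160:310,220:480],(433,250),interpolation=cv2.INTER_CUBIC)[:, :].copy() if 0 else cv2.copyMakeBorder(cv2.resize(s[160:310,220:480],(433,250)),0,0,0,167,0)]))
k=w2k(P)
m=(k[...,2]>.034)&(k[...,2]<.045)&(k[...,0]>-.115)&(k[...,0]<.06)&(abs(k[...,1])<.145); q=k[m]
for y in np.arange(-.13,.131,.02): a=q[abs(q[:,1]-y)<.006]; print(y.round(2),len(a),len(a) and np.percentile(a[:,0],[3,97]).round(4))
print("wall y",np.percentile(q[:,1],[.5,99.5]))
E
```

```text
False [-0.2615  0.0169  0.0442] [11.7 -2.9 -3.5]
[12.8 -2.2 -2.8]
True [0.40269264 0.2407086  0.00307021]
32.1583
-0.13 0 0
-0.11 0 0
-0.09 242 [-0.1031  0.0201]
-0.07 78 [-0.1037  0.0203]
-0.05 104 [-0.1037  0.0206]
-0.03 69 [-0.1068  0.0208]
-0.01 104 [-0.1035  0.0232]
0.01 77 [-0.1035  0.0228]
0.03 101 [-0.1034  0.0227]
0.05 98 [-0.1049  0.0226]
0.07 97 [-0.103   0.0226]
0.09 87 [-0.103   0.0227]
0.11 295 [-0.1026  0.0202]
0.13 0 0
wall y [-0.09744998  0.11395881]
```

View pics/w7b.png

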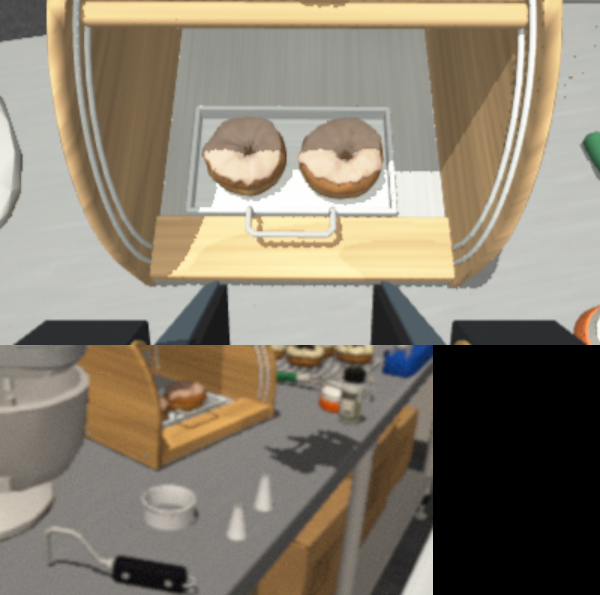

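The wrist view shows the tray square and flush along the sill (front edge −0.103 across its width), with both rings seated. The scene view shows the hook lying on the bench. Now I'll close the cover.

```bash
python3 - <<'E'
from h import *
robot.reach(k2w(-.1,PY,.36),R(YAW)); robot.reach(pull(1.5)+[0,0,.07],R(YAW)); robot.line_to(pull(1.5),speed=.1,threshold=12)
robot.command_gripper(.02,15); print(robot.current_gripper_width(),robot.current_clock())
h=roll(np.linspace(1.5,0.0,12)[1:],speed=.1,thr=20)
print(roll([-.01,-.02,-.03],speed=.03,thr=6),w2k(robot.current_tool_pos()),robot.current_wrist_force().round(1),robot.current_clock())
E
```

```text
0.02789781494822141 35.1167
1.36 [-2.1 -3.6  1. ] False
1.23 [-3.2 -3.3  4. ] False
1.09 [-5.3 -4.5  5.3] False
0.95 [-5.8 -4.2  4.4] False
0.82 [-6.4 -3.9  2.8] False
0.68 [-4.6 -4.   0.3] False
0.55 [-4.1 -4.6 -0.8] False
0.41 [-2.7 -3.9 -1.9] False
0.27 [-4.1 -4.1 -2.5] False
0.14 [-3.7 -5.2 -3.1] False
0.0 [-3.7 -5.1 -4.8] False
-0.01 [-3.8 -4.8 -0.6] False
-0.02 [-6.5 -3.5  9.3] False
-0.03 [-7.4 -3.4 14.3] False
None [-0.1997684  -0.00138479  0.03159972] [-7.4 -3.4 14.3] 40.5417
```

```bash
python3 - <<'E'
from h import *
robot.command_gripper(.06); robot.line_to(robot.current_tool_pos()+[0,0,.02],speed=.1); robot.line_to(k2w(-.24,0,.22),speed=.2)
p,P=cam("wrist","w8"); k=w2k(P)
m=(np.abs(k[...,1])<.012)&(k[...,0]<-.194)&(k[...,0]>-.206)&(k[...,2]>.03)&(k[...,2]<.15); print("bar top z",np.median(k[m][:,2]),"expect .0636; prior .082")
s=cam("scene","s8")[0]; print(robot.current_clock(),robot.current_wrist_force().round(1))
cv2.imwrite("pics/s8b.png",cv2.resize(s[100:310,220:480],(780,570)))
E
```

```text
bar top z 0.06358139473205202 expect .0636; prior .082
42.675 [-0.3  0.   0.4]
```

View pics/s8b.png

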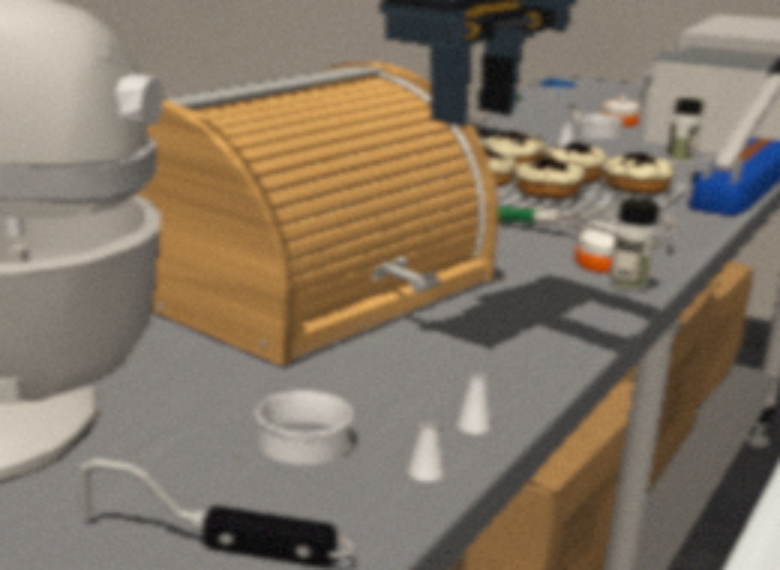

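The cover is fully closed: the pull bar's top is at 0.0636 m, exactly as expected. The hook lies on the open bench and the other things are where they were.

```bash
python3 -c "
from station import robot
print(robot.close_job())"
```

```text
the job is handed in; nothing more can be done
None
```

The job is handed in at about 43 s: the tray stands square against the sill (about 8 mm left of centre) with both rings in it, the hook is on the open bench, the cover is fully closed, and the other things are where they were.

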